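# Lock the bench stop's adjusting screw with its jam nut

### The arm

A 6-joint arm with a two-finger parallel gripper is mounted at the origin on a cart in front of the work surface, level with it; the furniture and walls round the work are solid. World frame = base frame: x ahead of the robot, y to its left, z up, the work surface at z = 0. Lengths are in mm, angles in rad, forces in N, time in s.
With the tool pointing down it reaches from about 300 to 775 mm from the base axis. Payload 14.6 kg.
Tool frame: the origin (TCP) lies midway between the tips of the shut fingers; the grasp point (between the pads) lies behind it (manip.grip_depth is the z of the grasp point in the tool frame, in mm); z points along the fingers, y is the line along which they close (so a half turn about z gives the same grasp; the last joint's range is limited). The gripper opens to 94 mm and grips with 3 to 60 N. Pads are 16 mm wide; open, the fingers measure 119 mm over their backs; the gripper's body (75 mm by 177 mm) begins 78 mm behind the grasp point.
Start: joints at [1.106, 0.3, 1.521, -0, 1.321, -0.067], TCP at [213.062, 507.044, 205.446] pointing down, gripper open.
Joint ranges: [-3.03, 3.03], [-0.79, 2.21], [0.23, 2.52], [-1.04, 4.18], [0, 3.07], [-2.55, 2.55]. Speed limits (rad/s): [2.22, 2.22, 2.57, 3.14, 3.14, 3.14].

### API

Orientations are given as [roll, pitch, yaw] about the fixed x, y, z axes, in that order (R = Rz(yaw) Ry(pitch) Rx(roll)).
In Python, from cell import manip gives the robot as it stands.
- The arm moves only by the shell command python3 nudge.py 'ROWS' [OPENING] [FORCE]. ROWS is a JSON list of rows, 1 to 5 of them, each of 6 numbers: dx, dy, dz in fractions of the full range, 1 being 30 cm, then a rotation vector rx, ry, rz in shares of pi/2 rad (1.0 is pi/2 rad); each row is the pose to reach, as a shift and turn from the pose commanded when the command began, along the tool's axes at that moment; what a row does not reach only later rows make up. A row lasts 1/10 s, in which the tool goes at most 50 mm and 0.15 rad, less where a joint would pass 70% of its speed; a pose out of reach is approached as far as the arm can. OPENING is the finger opening in mm, set as the command begins (- or left out keeps the last). The fingers move at their own pace and stop on an object; FORCE is the grip in N (left out, the last holds). Time passes only in rows, so rows that do not move let the fingers close. It prints the time, the measured TCP pose, the force, the opening and the grip force at its end. Shift and turn numbers lie between -1 and 1, and a call with a number outside is refused. Input that does not fit is refused with a message, and nothing moves.
- manip.read_state(): the state, without advancing time (a new reading comes with each control period).
- manip.camera(name): name is "scene" or "top" or "wrist"; returns (picture, depth): 480x640x3 uint8, red, green, blue; 480x640 float32, mm along the optical axis (not along the pixel's ray), 0 where there is no reading.
- manip.camera_info(name): a dict with "K" (3x3 intrinsics, pixels), "rvec" (rotation vector, rad) and "tvec" (3), from world to camera coordinates, as OpenCV has them; the wrist camera has in their place "mount" (4x4, takes a point from camera to tool coordinates, whose origin is the TCP and whose axes are the flange's). Camera axes: x right, y down, z forward; pixel columns grow to the right and rows downward; lengths in mm; the calibration is good to about 2 mm. A picture is of the moment at which its call begins: read the wrist's pose just before it. camera_info takes no time and is no camera call.
- manip.sign_off(): hands the job in; it is judged then, once.
The state is a dict: "clock": time; "joints": joint angles; "qd": joint speeds; "effort": joint torques, N m; "eef_pos": TCP position; "eef_rot": TCP orientation; "wrist_force": force on the tool from outside, world axes, zero at the start; "moment": the same for the moment, N m; "finger_gap": finger opening in mm; "finger_force": force on a finger pad.
Only numpy, scipy, OpenCV 4.12 (cv2) and the standard library are available. Lean on these libraries where they do the work, as an engineer would, in place of code of your own. Each camera call takes 0.05 s, during which the arm holds its last target. There are 200 camera calls.

### The job

Lock the setting of the bench stop: take the holding key from its wooden stand, lay it flat with its jaw over the square head of the adjusting screw and its tail on the rest block beside the pin, so that the screw cannot turn. Then turn the jam nut below it clockwise by its spokes until it jams, and leave it pushed firmly tight. The screw must keep its setting; leave the key lying on the screw and leave the other things on the bench alone.

Things in the scene. Friction and masses are not known exactly. Their poses are not given: they have to be found in the camera images.
- stop_base: The bench stop, fixed: dark steel base plate 120 x 230 x 12 mm. Origin on the bench surface under the screw's axis, z up; its +y axis points from the screw to a grey rest block, 62 x 26 mm from above, whose centre is 10 mm along +x and 130 mm along +y from the origin and whose top is 76 mm above the bench.
- stop_pin (a point): Foot of the round-topped stop pin (14 mm thick, 27 mm high) on top of the rest block, at x +33, y +130 mm in the base's frame. The key's tail lies on the block on the pin's -x side (4 mm play when the key lies straight along y) and bears on the pin when the nut is turned clockwise.
- adjusting_screw (a joint): Turn of the upright adjusting screw, rad, clockwise from above positive. 0: the flats of its square head lie along the base's x and y axes; it starts within 0.04 of 0. It turns easily (0.06 N m): unheld, it goes round with the nut. Its setting is kept while this stays within 0.3 of 0; with the key fitted there is about 0.14 rad of play.
- screw_head (a point): Point on the screw's axis, 83 mm above the bench: where the middle of the key's jaw lies when the key is seated. A round collar (40 mm across) carries the key at 76 mm above the bench; above it the square head, 24 mm across flats, reaches to 94 mm and ends in a dome up to 106 mm.
- jam_nut (a joint): Turn of the jam nut on the screw, rad: 0 is jammed on the boss, it starts at -2.1 to -1.2, clockwise from above raises the value. It comes down 5 mm a turn. Turning it freely takes about 0.2 N m (3 N on a spoke); when jammed it stops hard. Tight: more than 6 N on it at the stop (about 10 to 12 N is a good last push).
- spoke_0 (a point): Point on the middle line of one of the nut's three level spokes (round steel bars, 12 mm thick, 120 degrees apart, ending in a 20 mm ball 96 mm from the axis), 76 mm from the screw's axis, 51 mm above the bench (up to 2 mm more before jamming). When jammed this spoke points 110 degrees clockwise, from above, of the base's +x axis; its whole way lies clear of the key.
- spoke_1 (a point): The same point on the second spoke, 120 degrees anticlockwise of the first.
- spoke_2 (a point): The same point on the third spoke, 240 degrees anticlockwise of the first.
- holding_key: Loose flat steel bar 170 x 44 x 14 mm, 0.3 kg, open jaw (slot 26 wide, 35 deep) at +x, round tail at -x, both faces alike. x along the bar, y through its thickness, z across its width; origin mid lower edge. At first it stands on edge (z up), 18 mm deep in the stand, 26 mm proud. In use it lies flat (y vertical): it must be laid down and taken again across its width.
- key_jaw (a point): Middle of the seat in the key's jaw, 69 mm from key_middle along the key's +x, at half width and half thickness.
- key_middle (a point): Middle of the key (half length, width and thickness), a good place to grip it.
- key_stand: Fixed wooden stand, 110 x 52 x 26 mm, slot 16 mm wide along its x axis with its floor 8 mm above the bench; origin on the bench under its middle.
- clear_patch (a point): Middle of a patch of bench, at least 180 mm (along y) by 110 mm (along x), that is always clear: room to lay the key down.
- screw_tin: Bystander: striped tin, 70 mm across, 62 mm high.
- ring_spanner: Bystander: combination spanner 205 mm long, lying flat.
- oil_bottle: Bystander: small oil bottle, 38 mm across, 124 mm high.
- vice_anvil (a point): Top middle of the small anvil at the back of the blue bench vice, which is fixed and always stands in the same place, 176 mm above the bench. The anvil reaches 50 mm round this point; from it the vice stretches 250 mm back towards the robot and a little to the robot's right, up to 150 mm wide and 206 mm high. Pass well above it or round it.

How it is judged (in metres and radians):
On the way, in this order (a step that is already met when the one before it is completed fails the run):
1. the holding key is seated: it lies flat with its jaw on the square head (distance between key_jaw and screw_head below 0.008 m and angle between the y axis of holding_key and the z axis of stop_base, either way round below 0.1 rad and angle between the x axis of holding_key and the y axis of stop_base, either way round below 0.25 rad), for 0.2 s.
2. the jam nut is pushed firmly (over 6 N) at its stop, with the key still on (value of joint jam_nut above -0.06 rad and contact force between jam_nut and anything else above 6 N and distance between key_jaw and screw_head below 0.008 m), for 0.1 s.
At the end, for the whole second after the job is handed in: The jam nut is at its stop (within 0.06 rad), the screw within 0.3 rad of its zero, and the key lies at rest, flat (within 0.1 rad), with its jaw within 8 mm of its seat on the screw (value of joint jam_nut above -0.06 rad and value of joint adjusting_screw between -0.3 and 0.3 rad and distance between key_jaw and screw_head below 0.008 m and angle between the y axis of holding_key and the z axis of stop_base, either way round below 0.1 rad and linear speed of holding_key below 0.02 m/s); the robot touches nothing.
It fails at once if the adjusting screw loses its setting (turns more than 0.3 rad from zero) (value of joint adjusting_screw above 0.3 rad or value of joint adjusting_screw below -0.3 rad).
It fails at once if a bystander is shifted by more than 30 mm (distance of any of screw_tin, ring_spanner, oil_bottle from where it was at the start of the episode above 0.03 m).
It also fails if it takes over 72 s, if anything falls off the work surface, if the arm or the gripper's body presses on something with over 40 N, if the wrist force passes 120 N, or if a joint passes its speed limit or range.

## Working session

There is one attempt and no reset: what is moved stays moved. The work goes in short steps, Python scripts to look and compute and a shell command to move; the robot and the scene stay as the last step left them, time stands still between calls to the robot, and variables do not carry over. Pictures are saved under pics/ and viewed, at most 12 in all, crops included, and the job is handed in when it is done.

```bash
ls; mkdir -p pics; cat > h.py <<'E'
import numpy as np,cv2
from scipy.spatial.transform import Rotation as R
from cell import manip
def cam(name,save=None):
    s=manip.read_state(); im,d=manip.camera(name); ci=manip.camera_info(name); K=np.array(ci["K"])
    if "mount" in ci:
        T=np.eye(4); T[:3,:3]=R.from_euler('xyz',s["eef_rot"]).as_matrix(); T[:3,3]=s["eef_pos"]
        T=T@np.array(ci["mount"])
    else:
        W=np.eye(4); W[:3,:3]=cv2.Rodrigues(np.array(ci["rvec"],float))[0]; W[:3,3]=np.ravel(ci["tvec"]); T=np.linalg.inv(W)
    if save:
        cv2.imwrite(f"pics/{save}.png",im[:,:,::-1]); np.savez(f"pics/{save}.npz",im=im,d=d,K=K,T=T)
    return im,d,K,T
def load(n):
    f=np.load(f"pics/{n}.npz"); return f["im"],f["d"],f["K"],f["T"]
def cloud(d,K,T):
    v,u=np.mgrid[0:d.shape[0],0:d.shape[1]]
    p=np.stack([(u-K[0,2])*d/K[0,0],(v-K[1,2])*d/K[1,1],d],-1)
    p=p@T[:3,:3].T+T[:3,3]; p[d<=0]=np.nan; return p
def proj(P,K,T):
    q=(np.atleast_2d(P)-T[:3,3])@T[:3,:3]; q=q@K.T; return q[:,:2]/q[:,2:]
E
python3 - <<'E'
from h import *
for n in("scene","top"):
    im,d,K,T=cam(n,n+"0"); print(n,T.round(2).tolist(),K[0,0],(d>0).mean())
s=manip.read_state();print(s,manip.grip_depth)
print(manip.camera_info("wrist"))
E
```

```text
cell.py
nudge.py
pics
scene [[0.78, -0.41, 0.47, 102.06], [-0.63, -0.51, 0.58, -440.21], [0.0, -0.75, -0.66, 762.63], [0.0, 0.0, 0.0, 1.0]] 444.72718263669503 0.9958170572916667
top [[-0.02, -0.99, 0.16, 393.74], [-1.0, 0.02, -0.03, 116.24], [0.02, -0.17, -0.99, 1022.68], [0.0, 0.0, 0.0, 1.0]] 479.47053769704297 0.9960416666666667
{'clock': 0.1, 'joints': array([ 1.10641791e+00,  3.00429715e-01,  1.52149940e+00, -9.70661339e-06,
        1.32069484e+00, -6.65981487e-02]), 'qd': array([-8.43309510e-05, -5.03227648e-04,  5.41500246e-04, -2.48788841e-03,
        2.11594964e-04,  5.50807038e-04]), 'effort': array([ 1.76840651e-03, -5.32644296e+01, -3.53279579e+01,  7.10426434e-02,
        2.34771747e-02, -5.97395865e-05]), 'eef_pos': array([212.95734284, 506.85264705, 204.94358313]), 'eef_rot': array([-3.14056302e+00, -5.92504003e-05,  2.74381476e+00]), 'wrist_force': array([-0.49573431,  0.06937529,  0.39599848]), 'moment': array([ 0.00232159, -0.01602848,  0.00538851]), 'finger_force': 0.0, 'finger_gap': 93.63529481158943} -18.8
{'K': array([[334.98513187,   0.        , 316.54882716],
       [  0.        , 334.98513187, 240.11182606],
       [  0.        ,   0.        ,   1.        ]]), 'mount': array([[-8.94084835e-04, -9.69270960e-01, -2.45993915e-01,
         7.15528507e+01],
       [ 9.99999550e-01, -9.44444802e-04,  8.67439627e-05,
         1.43913768e-01],
       [-3.16406079e-04, -2.45993727e-01,  9.69271369e-01,
        -1.78684586e+02],
       [ 0.00000000e+00,  0.00000000e+00,  0.00000000e+00,
         1.00000000e+00]])}
```

View pics/top0.png

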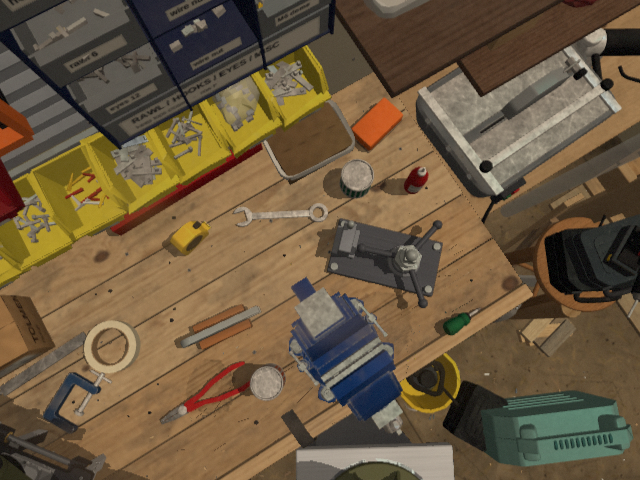

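View pics/scene0.png

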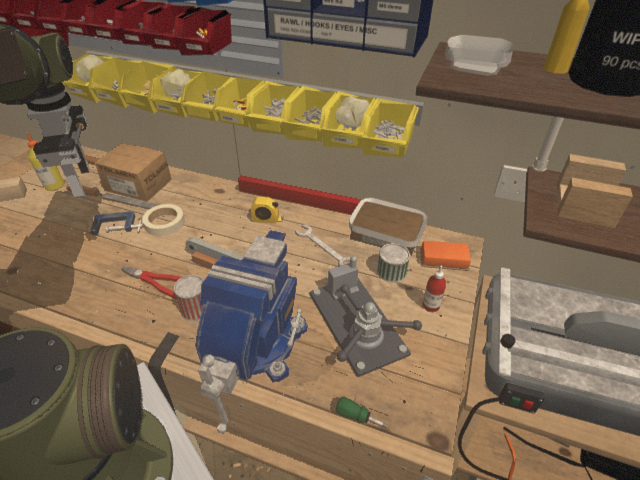

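The top view shows the stop at right (screw ≈(407,257), rest block ≈(346,238), spokes toward (437,225), (424,300) and (375,250)). The key is in its stand at ≈(220,327), with the vice at (345,350), tin (356,178), bottle (416,180) and spanner (280,214). The scene view shows the same layout.

```bash
python3 - <<'E'
from h import *
for n in("top0","scene0"):
    im,d,K,T=load(n); P=cloud(d,K,T)
    for nm,c,r,zl,zh in(("key",(150,280,290,365),0,27,60),("stand",(150,280,290,365),0,18,27.9),("block",(325,370,215,270),0,70,80),("pin",(325,370,215,270),0,88,120),("dome",(385,430,235,280),0,96,115),("plate",(315,455,205,310),0,8,18),("spokes",(360,460,205,320),0,45,64)):
        if n=="top0":
            u0,u1,v0,v1=c; Q=P[v0:v1,u0:u1].reshape(-1,3)
            globals()[nm]=np.nanmin(Q[:,:2],0),np.nanmax(Q[:,:2],0)
        else: Q=P.reshape(-1,3)
        m=(Q[:,2]>zl)&(Q[:,2]<zh)
        if n=="scene0":
            lo,hi=globals()[nm]; m&=((Q[:,:2]>lo)&(Q[:,:2]<hi)).all(1)
        Q=Q[m]
        if len(Q)<6: print(n,nm,len(Q));continue
        r=cv2.minAreaRect(Q[:,:2].astype(np.float32)); print(n,nm,len(Q),Q.mean(0).round(1),np.median(Q[:,2]).round(1),[np.round(x,1) for x in r])
im,d,K,T=load("scene0")
E
python3 - <<'E'
import cv2,numpy as np
a=cv2.imread('pics/top0.png');b=cv2.imread('pics/scene0.png')
x=cv2.resize(a[295:360,165:275],(800,473),interpolation=3)[:290];
A=cv2.resize(a[290:360,160:280],(400,233),interpolation=3);B=cv2.resize(b[215:285,160:280],(400,233),interpolation=3)
C=cv2.resize(a[200:320,310:460],(400,320),interpolation=3);D=cv2.resize(b[250:370,300:450],(400,320),interpolation=3)
cv2.imwrite('pics/crop1.png',np.vstack([np.hstack([A,B]),np.hstack([C,D])]))
E
```

```text
top0 key 906 [398.4 304.4  44.2] 50.4 [array([394.2, 285.1]), array([182.6, 110. ]), np.float64(77.3)]
top0 stand 849 [397.1 303.4  25.2] 25.4 [array([390.6, 276.5]), array([177.1, 106.6]), np.float64(76.0)]
top0 block 345 [567.1  46.4  75.6] 75.5 [array([570.3,  45.5]), array([25.8, 62.3]), np.float64(74.9)]
top0 pin 46 [591.4  39.7  99.3] 100.0 [array([591.9,  39.7]), array([12.8, 12. ]), np.float64(28.9)]
top0 dome 113 [526.6 -76.4 102.1] 101.9 [array([527.3, -77.7]), array([21.8, 22.1]), np.float64(84.8)]
top0 plate 3952 [531.5 -41.   12.1] 12.0 [array([519.7,  -1.4]), array([294.8, 193.2]), np.float64(70.9)]
top0 spokes 1029 [512.9 -68.2  57.9] 58.0 [array([505.1, -63.4]), array([168.5, 205.2]), np.float64(87.9)]
scene0 key 540 [391.  313.1  44.7] 49.3 [array([390.3, 304.5]), array([ 33.4, 163.5]), np.float64(23.5)]
scene0 stand 230 [373.8 321.2  24.6] 25.0 [array([370. , 330.9]), array([24.1, 98. ]), np.float64(24.3)]
scene0 block 266 [566.9  42.2  74.9] 75.1 [array([570.3,  43.8]), array([28.7, 61.9]), np.float64(73.6)]
scene0 pin 50 [591.1  35.8  96.7] 97.6 [array([592.1,  35.7]), array([12.3, 13.2]), np.float64(87.0)]
scene0 dome 101 [525.5 -81.3 101.9] 102.1 [array([526.9, -80.6]), array([20.2, 22. ]), np.float64(75.0)]
scene0 plate 3400 [522.1 -55.4  12.1] 12.0 [array([500.6, -48.6]), array([395.1, 195.9]), np.float64(72.7)]
scene0 spokes 1283 [513.2 -64.8  56.8] 57.3 [array([502.6, -59.7]), array([202.9, 190.9]), np.float64(0.0)]
```

View pics/crop1.png

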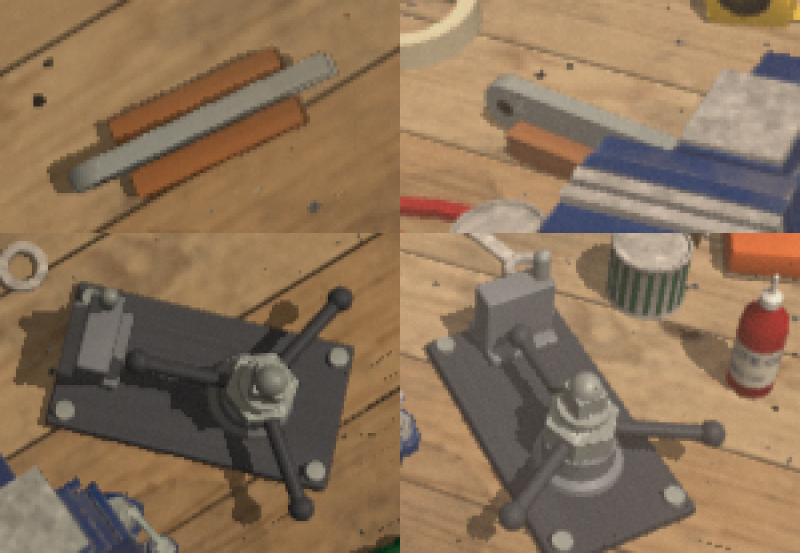

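The crop shows the key's round tail with its hole at the +y end, so the jaw points to −y near the vice. Spoke_0 is the up-right one, clear of the key's place. Next I'll measure the key line, the spoke angles and the clear area.

```bash
cat >> h.py <<'E'
def go(x,y,z,yaw,tilt=0):
    "print tool-axis shift + rotvec to reach world target; tool down with yaw(deg) of tool x; tilt(deg) about tool x"
    s=manip.read_state(); R0=R.from_euler('xyz',s["eef_rot"])
    R1=R.from_euler('xyz',[np.pi,0,np.radians(yaw)])*R.from_rotvec([np.radians(tilt),0,0])
    print("shift",R0.inv().apply(np.array([x,y,z])-s["eef_pos"]).round(1),"rot",(R0.inv()*R1).as_rotvec().round(4))
E
python3 - <<'E'
from h import *
S=np.array([526.7,-79])
for n in("top0","scene0"):
    im,d,K,T=load(n); P=cloud(d,K,T).reshape(-1,3); c=im.reshape(-1,3).astype(int)
    grey=(abs(c[:,0]-c[:,2])<35)
    e=np.array([np.cos(np.radians(112.5)),np.sin(np.radians(112.5))]); q=P[:,:2]-[400,305]
    m=(P[:,2]>42)&(P[:,2]<60)&(abs(q@e)<100)&(abs(q@[-e[1],e[0]])<25)
    Q=P[m]; mu=Q.mean(0); 
    w,V=np.linalg.eigh(np.cov(Q[:,:2].T)); a=V[:,1]; a*=np.sign(a[1]); t=Q[:,:2]@a; b=Q[:,:2]@[-a[1],a[0]]
    tc=(np.percentile(t,.5)+np.percentile(t,99.5))/2; bc=(np.percentile(b,2)+np.percentile(b,98))/2
    print(n,len(Q),"z",np.percentile(Q[:,2],[50,90]),"yaw",np.degrees(np.arctan2(a[1],a[0])),"len",np.ptp(t),"centre",tc*a+bc*np.array([-a[1],a[0]]),np.ptp(b))
    r=P[:,:2]-S; rr=np.hypot(*r.T); m=(rr>50)&(rr<105)&(P[:,2]>45)&(P[:,2]<66); an=np.degrees(np.arctan2(r[m,1],r[m,0]))
    h,_=np.histogram(an,np.arange(-180,181,5)); print({int(-180+5*i):int(k) for i,k in enumerate(h) if k>8})
    for k in(0,):
        z=np.exp(3j*np.radians(an)).mean(); print("phase mod120",np.degrees(np.angle(z))/3,abs(z))
    if n=="top0":
        PP=P.reshape(480,640,3); print("patch",PP[265,240],PP[235,205],PP[300,290], "anvil",PP[310,322])
go(398,305,150,112.5)
E
```

```text
top0 615 z [51.54280475 53.72488049] yaw 113.9318667134696 len 166.4229640236114 centre [399.13889186 303.86623717] 14.348140464963478
{-170: 100, -165: 71, -50: 39, -45: 80, -40: 44, 70: 59, 75: 94, 80: 24}
phase mod120 -43.83909331595374 0.9856240021387034
patch [526.83782665 271.64121401  -0.68509784] [591.35845917 344.44935477  11.59529964] [449.67495247 165.63005421   0.79256113] anvil [421.17771751 101.52284456 181.08550794]
scene0 371 z [50.89255214 52.9003907 ] yaw 114.6842056680979 len 159.13847303884938 centre [398.33945271 304.88092319] 18.76045963548006
{-170: 46, -165: 106, -160: 45, -50: 114, -45: 74, -40: 9, 70: 44, 75: 85, 80: 15}
phase mod120 -43.74727159847324 0.987948376446645
shift [-248.8 -114.4   55. ] rot [-1.000e-03  3.000e-04  7.803e-01]
```

Careful with the scale: shifts go in shares of 30 cm and turns go in shares of pi/2 rad. That gives: -248 mm / 300 = -0.8267, -150 mm / 300 = -0.5, 0.752 rad / 1.5708 = 0.4787.

```bash
python3 nudge.py '[[-0.1667, -0.0767, 0.0333, 0, 0, 0.0955], [-0.3333, -0.1533, 0.0667, 0, 0, 0.191], [-0.5, -0.23, 0.1, 0, 0, 0.2865], [-0.6667, -0.3067, 0.1333, 0, 0, 0.382], [-0.8267, -0.38, 0.1667, 0, 0, 0.4787]]' 60; python3 nudge.py '[[0, 0, 0, 0, 0, 0], [0, 0, 0, 0, 0, 0]]'
python3 - <<'E'
from h import *
im,d,K,T=cam("wrist","w1"); print(manip.read_state()["eef_pos"],manip.read_state()["eef_rot"])
P=cloud(d,K,T).reshape(-1,3)
e=np.array([np.cos(np.radians(114)),np.sin(np.radians(114))]); q=P[:,:2]-[399,304]
m=(P[:,2]>42)&(P[:,2]<60)&(abs(q@e)<100)&(abs(q@[-e[1],e[0]])<25);Q=P[m]
w,V=np.linalg.eigh(np.cov(Q[:,:2].T)); a=V[:,1]; a*=np.sign(a[1]); b=(Q[:,:2]@[-a[1],a[0]]);t=Q[:,:2]@a
print(len(Q),np.median(Q[:,2]),np.degrees(np.arctan2(a[1],a[0])),np.ptp(t),np.percentile(b,[2,98]).mean()*np.array([-a[1],a[0]])+a*(t.min()+t.max())/2)
go(399,304,29,114.2)
E
```

```text
clock: 0.6
eef_pos: [380.2, 324.1, 160.1]
eef_rot: [-3.142, 0.0, 1.988]
wrist_force: [0.9, 1.9, -1.3]
finger_gap: 60.4
finger_force: 0.0
clock: 0.8
eef_pos: [379.6, 325.2, 160.2]
eef_rot: [-3.141, 0.0, 1.993]
wrist_force: [-0.8, 0.6, -0.4]
finger_gap: 60.1
finger_force: 0.0
[379.05390924 325.97447726 160.47605559] [-3.14129023e+00 -1.05415317e-04  1.99466580e+00]
2693 51.37152140646816 113.87548284918587 164.51501936997954 [398.46370734 306.41101167]
shift [-28.2   9.2 131.5] rot [-0.0003 -0.0001  0.0015]
```

View pics/w1.png

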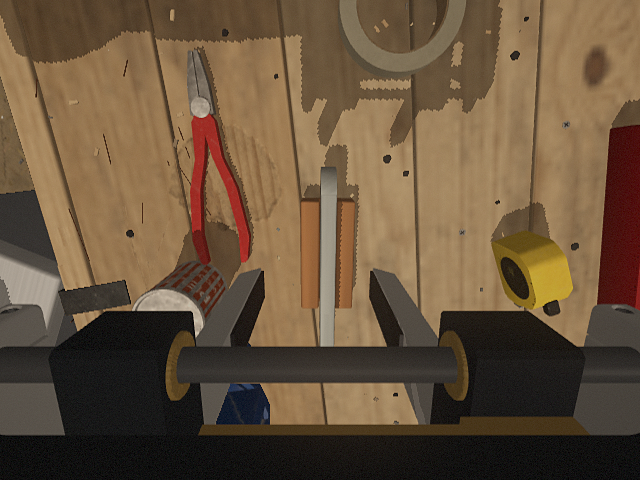

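The wrist view shows the key centred between the fingers (column ≈327, tail at row 170), with the stand around it. Descending to grip.

To row units: 129 mm / 300 = 0.43, 105 mm / 300 = 0.35.

```bash
python3 nudge.py '[[-0.0467, 0.0167, 0.05, 0, 0, 0], [-0.0933, 0.03, 0.15, 0, 0, 0], [-0.0933, 0.03, 0.2667, 0, 0, 0], [-0.0933, 0.03, 0.35, 0, 0, 0], [-0.0933, 0.03, 0.43, 0, 0, 0]]' 40; python3 nudge.py '[[0, 0, 0, 0, 0, 0], [0, 0, 0, 0, 0, 0], [0, 0, 0, 0, 0, 0]]'
python3 -c "
from h import *
s=manip.read_state();print(s['eef_pos'],s['eef_rot'])
go(398.8,304.5,30,114)"
```

```text
clock: 1.35
eef_pos: [397.9, 305.1, 30.4]
eef_rot: [-3.141, -0.0, 1.997]
wrist_force: [1.2, 0.2, 0.7]
finger_gap: 40.1
finger_force: 0.0
clock: 1.65
eef_pos: [399.3, 304.9, 33.0]
eef_rot: [3.139, -0.0, 1.995]
wrist_force: [0.7, 0.4, 1.5]
finger_gap: 39.8
finger_force: 0.0
[399.31243374 304.90872465  32.98109414] [ 3.13942975e+00 -3.53866127e-04  1.99511130e+00]
shift [-0.2 -0.6  3. ] rot [ 0.0022 -0.0004  0.0054]
```

To row units: 2 mm / 300 = 0.0067.

```bash
python3 nudge.py '[[0, 0, 0.0067, 0, 0, 0], [0, 0, 0.0067, 0, 0, 0], [0, 0, 0.0067, 0, 0, 0], [0, 0, 0.0067, 0, 0, 0], [0, 0, 0.0067, 0, 0, 0]]' 5 40;python3 nudge.py '[[0, 0, 0, 0, 0, 0], [0, 0, 0, 0, 0, 0], [0, 0, 0, 0, 0, 0]]';python3 nudge.py '[[0, 0, -0.0333, 0, 0, 0], [0, 0, -0.1, 0, 0, 0], [0, 0, -0.1667, 0, 0, 0], [0, 0, -0.2667, 0, 0, 0], [0, 0, -0.3333, 0, 0, 0]]'
python3 nudge.py '[[0, 0, 0, 0, 0, 0], [0, 0, 0, 0, 0, 0]]'
python3 - <<'E'
from h import *
cam("top","top1"); im,d,K,T=cam("scene","scene1"); s=manip.read_state(); print(s["eef_pos"],s["eef_rot"])
u,v=proj(s["eef_pos"],K,T)[0].astype(int); print(u,v)
cv2.imwrite("pics/c2.png",cv2.resize(im[max(0,v-120):v+80,max(0,u-130):u+130,::-1],(780,600)))
go(510,285,100,90)
E
```

```text
clock: 2.15
eef_pos: [399.1, 304.0, 29.8]
eef_rot: [3.141, -0.0, 1.994]
wrist_force: [-0.4, -0.3, 4.0]
finger_gap: 13.5
finger_force: 40.0
clock: 2.45
eef_pos: [399.1, 304.0, 29.8]
eef_rot: [3.141, -0.0, 1.994]
wrist_force: [-0.9, 0.5, 6.3]
finger_gap: 14.2
finger_force: 40.0
clock: 2.95
eef_pos: [398.9, 303.9, 131.1]
eef_rot: [3.141, -0.0, 1.994]
wrist_force: [0.5, 0.4, -3.6]
finger_gap: 13.6
finger_force: 40.0
clock: 3.15
eef_pos: [398.6, 303.7, 128.7]
eef_rot: [-3.141, 0.0, 1.994]
wrist_force: [-0.1, 0.1, -3.3]
finger_gap: 13.4
finger_force: 40.0
[398.30317161 303.51763898 128.00265554] [-3.13909915e+00  4.17999730e-04  1.99382659e+00]
208 222
shift [-62.7  94.3  27.8] rot [-0.0024  0.0009  0.423 ]
```

View pics/c2.png

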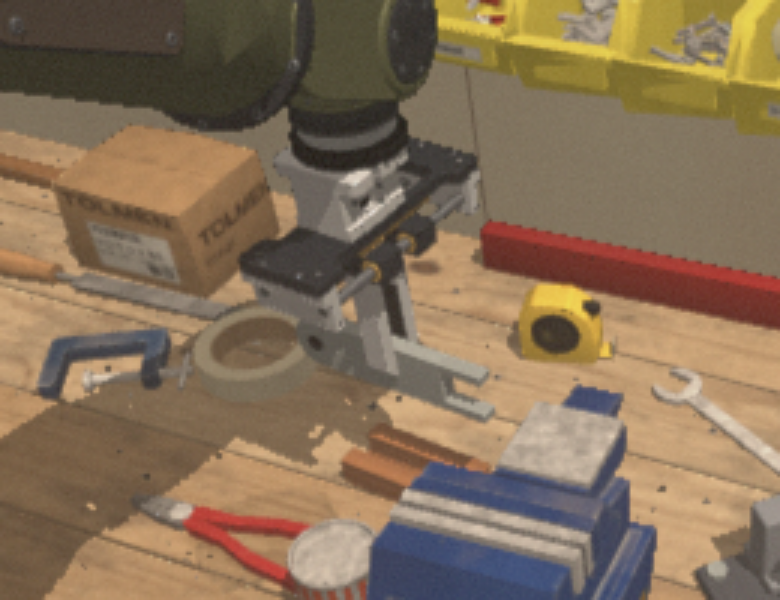

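The key is held level and square, with the jaw fork toward −y. Next I'll move it over the clear patch, turn it and tilt it.

To row units: 88 mm / 300 = 0.2933, 80 mm / 300 = 0.2667, 0.42 rad / 1.5708 = 0.2674.

```bash
python3 nudge.py '[[-0.0333, 0.0667, 0, 0, 0, 0.0637], [-0.0833, 0.1333, 0, 0, 0, 0.1273], [-0.1333, 0.2, 0, 0, 0, 0.191], [-0.1667, 0.2667, 0, 0, 0, 0.2674], [-0.1667, 0.2933, 0, 0, 0, 0.2674]]'; python3 nudge.py '[[0, 0, 0, -0.0891, 0, 0], [0, 0, 0, -0.1783, 0, 0], [0, 0, 0, -0.2674, 0, 0], [0, 0, 0, -0.3565, 0, 0], [0, 0, 0, -0.4456, 0, 0]]';  python3 nudge.py '[[0, 0, 0, 0, 0, 0], [0, 0, 0, -0.0191, 0, 0], [0, 0, 0, -0.0191, 0, 0]]'
python3 -c "
from h import *
go(500,275,24,90,-42)"
```

```text
clock: 3.75
eef_pos: [500.8, 293.7, 127.8]
eef_rot: [-3.14, 0.001, 1.57]
wrist_force: [0.1, -0.0, -3.6]
finger_gap: 13.4
finger_force: 40.0
clock: 4.25
eef_pos: [498.9, 292.7, 128.2]
eef_rot: [2.488, 0.008, 1.572]
wrist_force: [1.9, -1.1, -2.3]
finger_gap: 13.6
finger_force: 40.0
clock: 4.55
eef_pos: [500.4, 292.1, 128.5]
eef_rot: [2.464, 0.009, 1.567]
wrist_force: [-0.9, 0.5, -2.4]
finger_gap: 13.9
finger_force: 40.0
shift [-16.2 -65.9  81.4] rot [-0.0555  0.0088  0.0031]
```

To row units: 76 mm / 300 = 0.2533, 71 mm / 300 = 0.2367, -0.05 rad / 1.5708 = -0.0318.

```bash
python3 nudge.py '[[-0.0133, -0.05, 0.0667, -0.0127, 0, 0], [-0.0267, -0.1067, 0.1333, -0.0255, 0, 0], [-0.04, -0.1533, 0.19, -0.0318, 0, 0], [-0.0533, -0.1933, 0.2367, -0.0318, 0, 0], [-0.0533, -0.2067, 0.2533, -0.0318, 0, 0]]';  python3 nudge.py '[[0, 0, 0, 0, 0, 0], [0, -0.0033, 0.0067, 0, 0, 0], [0, -0.0067, 0.0133, 0, 0, 0], [0, -0.0067, 0.0133, 0, 0, 0]]'
python3 -c "
from h import *
go(500,275,22,90,-42)"
```

```text
clock: 5.05
eef_pos: [510.1, 281.6, 61.1]
eef_rot: [2.478, 0.008, 1.564]
wrist_force: [-0.1, 0.2, -1.8]
finger_gap: 13.7
finger_force: 40.0
clock: 5.45
eef_pos: [511.1, 282.5, 59.1]
eef_rot: [2.479, 0.008, 1.565]
wrist_force: [0.0, 0.2, -3.4]
finger_gap: 13.4
finger_force: 40.0
shift [ -7.3 -31.6  22.5] rot [-0.0705  0.0093  0.0006]
```

To row units: -28 mm / 300 = -0.0933, 22 mm / 300 = 0.0733.

```bash
python3 nudge.py '[[0, -0.0333, 0.0267, 0, 0, 0], [0, -0.0667, 0.0533, 0, 0, 0], [0, -0.0933, 0.0733, 0, 0, 0]]';python3 nudge.py '[[0, 0, 0, 0, 0, 0], [0, 0, 0, 0, 0, 0]]'
python3 -c "
from h import *
print(manip.read_state()['joints'])
go(500,275,22,90,-42)"
```

```text
clock: 5.75
eef_pos: [506.4, 285.6, 36.3]
eef_rot: [2.509, 0.009, 1.564]
wrist_force: [0.3, 0.9, -2.7]
finger_gap: 13.8
finger_force: 40.0
clock: 5.95
eef_pos: [506.7, 285.6, 37.0]
eef_rot: [2.508, 0.009, 1.564]
wrist_force: [-0.6, -0.1, -2.5]
finger_gap: 14.0
finger_force: 40.0
[ 0.61329091  0.41827908  1.96752701 -1.04029202  0.41749314  1.51797339]
shift [-10.5 -14.3   8.3] rot [-0.0996  0.0111  0.0009]
```

To row units: 12 mm / 300 = 0.04, -8 mm / 300 = -0.0267, 0.06 rad / 1.5708 = 0.0382.

```bash
python3 nudge.py '[[0, -0.01, 0.0133, 0.0191, 0, 0], [0, -0.02, 0.0267, 0.0382, 0, 0], [0, -0.0267, 0.04, 0.0382, 0, 0]]';python3 nudge.py '[[0, 0, 0, 0, 0, 0], [0, 0, 0, 0, 0, 0]]'
python3 -c "
from h import *
print(manip.read_state()['joints'])
go(507,285,22,90,-33)"
```

```text
clock: 6.25
eef_pos: [508.0, 285.6, 23.3]
eef_rot: [2.567, 0.008, 1.564]
wrist_force: [0.2, -0.7, -3.2]
finger_gap: 13.6
finger_force: 40.0
clock: 6.45
eef_pos: [507.3, 285.4, 22.8]
eef_rot: [2.567, 0.009, 1.564]
wrist_force: [0.1, 0.4, -3.4]
finger_gap: 13.5
finger_force: 40.0
[ 0.5956649   0.44623975  1.940041   -0.89298213  0.41481648  1.36893367]
shift [-0.4 -0.7  0.5] rot [-0.0017  0.0111 -0.0004]
```

To row units: 1 mm / 300 = 0.0033.

```bash
python3 nudge.py '[[0, 0, 0.0033, 0, 0, 0], [0, 0, 0.0033, 0, 0, 0]]' 26;python3 nudge.py '[[0, 0, 0, 0, 0, 0], [0, 0, 0, 0, 0, 0]]'
python3 nudge.py '[[0, 0, -0.0267, 0, 0, 0], [0, 0, -0.06, 0, 0, 0], [0, 0, -0.1067, 0, 0, 0], [0, 0, -0.1833, 0, 0, 0], [0, 0, -0.3, 0, 0, 0]]'
python3 nudge.py '[[0, 0, -0.1, 0.0891, 0, 0], [0, 0, -0.2, 0.1783, 0, 0], [0, 0, -0.2, 0.2674, 0, 0], [0, 0, -0.2, 0.3565, 0, 0], [0, 0, -0.2, 0.3629, 0, 0]]' 80
python3 - <<'E'
from h import *
im,d,K,T=cam("top","top2"); im,d,K,T=cam("wrist","w2"); s=manip.read_state(); print(s["eef_pos"],s["eef_rot"])
E
```

```text
clock: 6.65
eef_pos: [508.1, 285.6, 22.3]
eef_rot: [2.567, 0.009, 1.565]
wrist_force: [-0.1, 0.9, -0.2]
finger_gap: 24.6
finger_force: 0.3
clock: 6.85
eef_pos: [508.0, 285.6, 22.2]
eef_rot: [2.567, 0.009, 1.565]
wrist_force: [-0.7, -0.4, -0.7]
finger_gap: 25.9
finger_force: 0.3
clock: 7.35
eef_pos: [458.1, 286.1, 98.0]
eef_rot: [2.569, 0.009, 1.564]
wrist_force: [-0.6, -0.4, 0.1]
finger_gap: 26.2
finger_force: 0.0
clock: 7.85
eef_pos: [427.6, 287.3, 149.3]
eef_rot: [3.14, 0.006, 1.564]
wrist_force: [0.7, 0.7, -0.7]
finger_gap: 62.5
finger_force: 0.0
[426.68503828 286.80923669 147.76876986] [3.13651745 0.00921947 1.56354722]
```

View pics/w2.png

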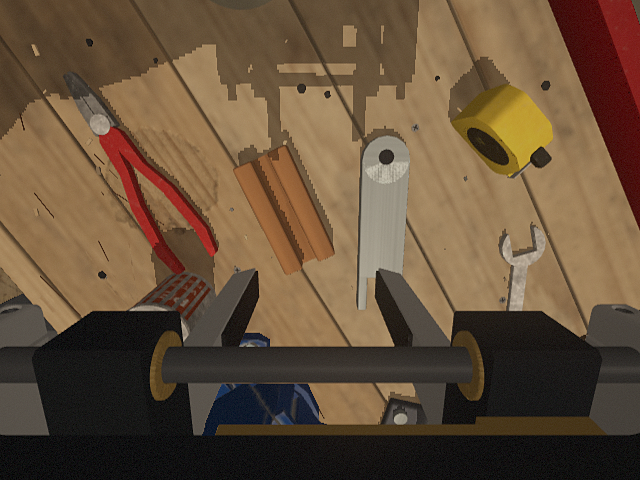

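The key lies flat, tail at (386,155) and jaw end near (365,305). Measuring its pose from both cameras.

```bash
python3 - <<'E'
from h import *
for n in("top2","w2"):
    im,d,K,T=load(n); P=cloud(d,K,T).reshape(-1,3); q=P[:,:2]-[495,283]
    m=(P[:,2]>8)&(P[:,2]<22)&(abs(q[:,0])<42)&(abs(q[:,1])<105); Q=P[m]
    rc=cv2.minAreaRect(Q[:,:2].astype(np.float32)); w,V=np.linalg.eigh(np.cov(Q[:,:2].T)); a=V[:,1]*np.sign(V[1,1])
    t=Q[:,:2]@a;b=Q[:,:2]@[-a[1],a[0]]
    print(n,len(Q),np.percentile(Q[:,2],[10,50,90]).round(1),rc,"pca",np.degrees(np.arctan2(a[1],a[0])),"tail",t.max()*a+np.percentile(b,[1,99]).mean()*np.array([-a[1],a[0]]),np.percentile(b,[1,99]),"len",np.ptp(t))
E
```

```text
top2 755 [11.1 13.8 16. ] ((490.58441162109375, 251.1602020263672), (98.75501251220703, 44.6334228515625), 89.53956604003906) pca 90.18772785589276 tail [490.47363733 300.66667561] [-513.29197993 -469.62027605] len 98.65587286897443
w2 6515 [12.6 13.6 14.5] ((490.3813171386719, 288.52471923828125), (169.85633850097656, 44.18653106689453), 89.71788024902344) pca 86.60442724352548 tail [494.31536047 373.36687956] [-493.948525   -448.71809069] len 170.85524308056074
```

To row units: 118 mm / 300 = 0.3933, 90 mm / 300 = 0.3.

```bash
python3 nudge.py '[[0, 0.1, 0, 0, 0, 0], [0, 0.1833, 0.0667, 0, 0, 0], [0, 0.21, 0.1833, 0, 0, 0], [0, 0.21, 0.3, 0, 0, 0], [0, 0.21, 0.3933, 0, 0, 0]]' 76; python3 nudge.py '[[0, 0, 0, 0, 0, 0], [0, 0, 0, 0, 0, 0], [0, 0, 0, 0, 0, 0]]'
python3 -c "
from h import *
s=manip.read_state();print(s['eef_pos'],s['eef_rot'])
go(490.4,288.5,2.5,89.7)"
```

```text
clock: 8.45
eef_pos: [488.6, 285.5, 28.3]
eef_rot: [3.137, 0.01, 1.565]
wrist_force: [0.1, 0.7, -0.6]
finger_gap: 75.9
finger_force: 0.0
clock: 8.75
eef_pos: [490.5, 286.3, 32.2]
eef_rot: [3.135, 0.008, 1.565]
wrist_force: [0.1, -1.3, 0.4]
finger_gap: 76.3
finger_force: 0.0
[490.46290678 286.28124399  32.20681816] [3.13463089 0.0077807  1.56491905]
shift [ 2.4 -0.3 29.7] rot [ 0.007   0.0078 -0.0006]
```

To row units: 29 mm / 300 = 0.0967, 27 mm / 300 = 0.09, 0.008 rad / 1.5708 = 0.0051.

```bash
python3 nudge.py '[[0.0067, 0, 0.0333, 0.0045, 0.0051, 0], [0.0067, 0, 0.0667, 0.0045, 0.0051, 0], [0.0067, 0, 0.09, 0.0045, 0.0051, 0], [0.0067, 0, 0.0967, 0.0045, 0.0051, 0]]'; python3 nudge.py '[[0, 0, 0, 0, 0, 0], [0, 0, 0, 0, 0, 0]]'
python3 -c "
from h import *
s=manip.read_state();print(s['eef_pos'],s['eef_rot'])
go(490.4,288.5,2.5,89.7)"
```

```text
clock: 9.15
eef_pos: [489.8, 287.2, 0.3]
eef_rot: [-3.138, 0.001, 1.564]
wrist_force: [-5.8, -1.7, 13.2]
finger_gap: 76.1
finger_force: 6.6
clock: 9.35
eef_pos: [490.1, 287.4, 1.1]
eef_rot: [-3.138, 0.001, 1.564]
wrist_force: [-0.2, 0.1, 0.6]
finger_gap: 75.6
finger_force: 0.0
[490.09008567 287.37405083   1.10953817] [-3.13833081e+00  9.54427845e-04  1.56437319e+00]
shift [ 1.1  0.3 -1.4] rot [-0.0033  0.001  -0.0012]
```

To row units: -1 mm / 300 = -0.0033.

```bash
python3 nudge.py '[[0, 0, -0.0033, 0, 0, 0], [0, 0, -0.0033, 0, 0, 0], [0, 0, -0.0033, 0, 0, 0], [0, 0, -0.0033, 0, 0, 0], [0, 0, -0.0033, 0, 0, 0]]' 30 50; python3 nudge.py '[[0, 0, 0, 0, 0, 0], [0, 0, 0, 0, 0, 0], [0, 0, 0, 0, 0, 0]]'
python3 -c "
from h import *
s=manip.read_state();print(s['eef_pos'],s['eef_rot'])"
python3 nudge.py '[[0, 0, -0.05, 0, 0, 0], [0, 0, -0.1333, 0, 0, 0], [0, 0, -0.2667, 0, 0, 0], [0, 0, -0.4, 0, 0, 0], [0, 0, -0.5333, 0, 0, 0]]';python3 nudge.py '[[0, 0, -0.1667, 0, 0, 0], [0, 0, -0.3333, 0, 0, 0], [0, 0, -0.3667, 0, 0, 0], [0, 0, -0.3667, 0, 0, 0]]'
python3 - <<'E'
from h import *
im,d,K,T=cam("scene","s3"); im,d,K,T=cam("top","t3"); im,d,K,T=cam("wrist","w3"); s=manip.read_state(); print(s["eef_pos"],s["eef_rot"])
tx=R.from_euler('xyz',s["eef_rot"])
P=cloud(d,K,T).reshape(-1,3); q=tx.inv().apply(P-s["eef_pos"])
m=(abs(q[:,2])<20)&(abs(q[:,1])<40)&(q[:,0]>15)&(q[:,0]<110)&(d.ravel()>0); Q=q[m]
w,V=np.linalg.eigh(np.cov(Q[:,:2].T));a=V[:,1]*np.sign(V[0,1]);print("in tool",len(Q),np.percentile(Q[:,2],[5,50,95]),"xmax",Q[:,0].max(),"y",np.percentile(Q[:,1],[1,99]))
A=np.c_[Q[:,:2],np.ones(len(Q))];print("plane",np.linalg.lstsq(A,Q[:,2],rcond=None)[0])
mm=Q[(Q[:,0]>22)&(Q[:,0]<60)];
for x in(25,35,45,55):
    y=mm[abs(mm[:,0]-x)<4][:,1];print(x,y.min(),y.max(),(y.min()+y.max())/2) if len(y) else 0
E
```

```text
clock: 9.85
eef_pos: [490.1, 287.4, 2.2]
eef_rot: [-3.139, 0.001, 1.564]
wrist_force: [0.0, 0.4, 0.2]
finger_gap: 43.5
finger_force: 50.0
clock: 10.15
eef_pos: [490.2, 287.4, 2.3]
eef_rot: [-3.139, 0.001, 1.564]
wrist_force: [0.8, -0.3, -0.1]
finger_gap: 43.1
finger_force: 50.0
[490.17399757 287.40001472   2.25618996] [-3.13859773e+00  7.86165241e-04  1.56429286e+00]
clock: 10.65
eef_pos: [490.1, 287.3, 164.6]
eef_rot: [-3.138, 0.001, 1.564]
wrist_force: [0.2, -0.3, -2.6]
finger_gap: 43.3
finger_force: 50.0
clock: 11.05
eef_pos: [491.1, 287.7, 274.1]
eef_rot: [-3.141, -0.001, 1.564]
wrist_force: [0.9, -0.5, -3.9]
finger_gap: 43.4
finger_force: 50.0
[490.28433682 287.26778126 270.02106837] [-3.13514118e+00  2.53315890e-03  1.56432987e+00]
in tool 11568 [-12.6572658  -11.61407069 -10.53867914] xmax 86.76337079795509 y [-21.65861757  20.83120157]
plane [ 1.05320630e-03 -5.24960276e-03 -1.16661509e+01]
25 -22.173536971348554 21.255291903195513 -0.4591225340765206
35 -22.40179105001678 21.549077243164213 -0.4263569034262833
45 -22.523315031141276 21.572503875931663 -0.47540557760480695
55 -22.439979712101895 21.47771170874118 -0.481134001680358
```

To row units: -220 mm / 300 = -0.7333, -175 mm / 300 = -0.5833, 0.25 rad / 1.5708 = 0.1592.

```bash
python3 nudge.py '[[-0.1333, 0.0267, 0, 0, 0, 0.0318], [-0.2833, 0.0533, 0, 0, 0, 0.0637], [-0.4333, 0.08, 0, 0, 0, 0.0955], [-0.5833, 0.1067, 0, 0, 0, 0.1273], [-0.7333, 0.1333, 0, 0, 0, 0.1592]]'; python3 nudge.py '[[-0.1333, 0.06, 0, 0, 0, 0], [-0.2833, 0.1, 0, 0, 0, 0], [-0.4333, 0.1333, 0, 0, 0, 0], [-0.5833, 0.2, 0, 0, 0, 0], [-0.7167, 0.2667, 0, 0, 0, 0]]'; python3 nudge.py '[[0, 0, 0, 0, 0, 0], [0, 0, 0, 0, 0, 0], [0, 0, 0, 0, 0, 0]]'
python3 -c "
from h import *
s=manip.read_state();print(s['eef_pos'],s['eef_rot'])
go(569,-152,270,75)"
```

```text
clock: 11.7
eef_pos: [528.9, 65.6, 270.4]
eef_rot: [-3.136, 0.003, 1.313]
wrist_force: [1.3, 0.3, -2.9]
finger_gap: 43.7
finger_force: 50.0
clock: 12.2
eef_pos: [551.7, -163.0, 270.6]
eef_rot: [-3.136, 0.001, 1.314]
wrist_force: [1.2, 0.9, -2.0]
finger_gap: 43.0
finger_force: 50.0
clock: 12.5
eef_pos: [552.1, -160.0, 271.3]
eef_rot: [-3.137, 0.001, 1.315]
wrist_force: [-0.5, 0.2, -3.4]
finger_gap: 43.7
finger_force: 50.0
[ 552.11489808 -160.0298965   271.30726321] [-3.13676948e+00  1.28012744e-03  1.31507962e+00]
shift [12.  14.3  1.2] rot [-0.0048  0.0013  0.0061]
```

To row units: 16 mm / 300 = 0.0533, 12 mm / 300 = 0.04, 0.006 rad / 1.5708 = 0.0038.

```bash
python3 nudge.py '[[0.0167, 0.0267, 0, -0.0032, 0, 0.0038], [0.04, 0.0533, 0, -0.0032, 0, 0.0038], [0.04, 0.0533, 0, -0.0032, 0, 0.0038]]'; python3 - <<'E'
from h import *
im,d,K,T=cam("wrist","w4"); cam("top","t4"); cam("scene","s4"); s=manip.read_state(); print(s["eef_pos"],s["eef_rot"])
print(proj([[526.7,-79,106],[592,38,103],[570,45,76]],K,T))
E
```

```text
clock: 12.8
eef_pos: [572.0, -151.9, 272.1]
eef_rot: [3.14, 0.001, 1.31]
wrist_force: [-1.0, -0.2, -2.4]
finger_gap: 43.1
finger_force: 50.0
[ 570.98986551 -152.96261336  272.18011278] [3.13973784e+00 1.67885603e-03 1.30910929e+00]
[[254.32183837 167.93396764]
 [284.16516287  23.35264836]
 [263.45107854  32.42601434]]
```

View pics/w4.png

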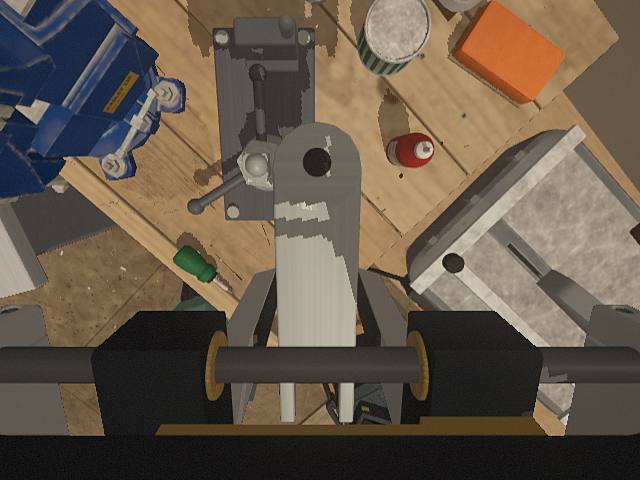

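The wrist view shows the dome at ≈(257,165), the block and pin at ≈(262,35) and (288,25), and the held key pointing the right way (tail at top). Refining the stop's pose from this view.

```bash
python3 - <<'E'
from h import *
def an(n):
    im,d,K,T=load(n); P=cloud(d,K,T).reshape(-1,3); r=P[:,:2]-[526.7,-79]
    out={}
    for nm,c,rad,zl,zh in(("dome",(526.7,-79),22,97,112),("pin",(592,38),18,92,110),("block",(570,45),45,70,80)):
        q=P[:,:2]-c; m=(np.hypot(*q.T)<rad)&(P[:,2]>zl)&(P[:,2]<zh); Q=P[m]
        if len(Q)<8: print(n,nm,len(Q));continue
        # sphere-ish: circumscribed circle + rect
        print(n,nm,len(Q),"z",np.percentile(Q[:,2],[50,98]).round(1),"circ",cv2.minEnclosingCircle(Q[:,:2].astype(np.float32)),"rect",cv2.minAreaRect(Q[:,:2].astype(np.float32)),"mean",Q[:,:2].mean(0).round(1))
    m=(np.hypot(*r.T)<100)&(P[:,2]>-5)&(P[:,2]<115); 
    if n!="x":
        # sphere fit of dome r free
        q=P[(np.hypot(*r.T)<14)&(P[:,2]>97)&(P[:,2]<112)]
        if len(q)>20:
            A=np.c_[2*q,np.ones(len(q))]; s=np.linalg.lstsq(A,(q**2).sum(1),rcond=None)[0]; print("   sphere",s[:3].round(1),np.sqrt(s[3]+(s[:3]**2).sum()).round(1))
for n in("w4","t4","top0","scene0"): an(n)
E
```

```text
w4 dome 393 z [102.2 105.9] circ ((527.5567016601562, -76.623291015625), 11.554281234741211) rect ((527.587890625, -76.27682495117188), (22.001794815063477, 21.89171600341797), 27.59292984008789) mean [528.3 -76.6]
w4 pin 224 z [100.2 103.1] circ ((592.838623046875, 39.99343490600586), 6.931304454803467) rect ((592.755126953125, 39.66999816894531), (12.987775802612305, 13.155793190002441), 72.35009765625) mean [592.8  38.7]
w4 block 1561 z [75.3 77.2] circ ((570.5819702148438, 45.74497604370117), 32.29912185668945) rect ((570.5582275390625, 45.84025192260742), (25.660179138183594, 61.93896484375), 74.99856567382812) mean [567.1  45.3]
   sphere [527.4 -76.6  94.5] 11.3
t4 dome 101 z [102.6 107.1] circ ((527.2752685546875, -77.37590789794922), 11.1458158493042) rect ((527.5460205078125, -77.25704193115234), (20.868282318115234, 20.190427780151367), 61.78535079956055) mean [526.9 -76.6]
t4 pin 41 z [100.4 104.2] circ ((592.5479736328125, 39.522335052490234), 6.868703365325928) rect ((592.4534912109375, 38.86705017089844), (13.077524185180664, 11.911852836608887), 1.8269611597061157) me
[... 938 characters left out ...]
5] 10.0
scene0 dome 95 z [102.4 107.4] circ ((527.63818359375, -79.69986724853516), 11.63802433013916) rect ((526.6654052734375, -80.4033203125), (19.109752655029297, 21.32546615600586), 54.95763397216797) mean [525.7 -81.1]
scene0 pin 40 z [ 98.6 103. ] circ ((592.9959106445312, 36.15935516357422), 7.821239948272705) rect ((592.1021728515625, 35.67395782470703), (12.318272590637207, 13.20403003692627), 86.99186706542969) mean [591.6  36.3]
scene0 block 266 z [75.1 78.4] circ ((570.176025390625, 43.56641387939453), 31.729482650756836) rect ((570.3277587890625, 43.80755615234375), (28.737335205078125, 61.87776184082031), 73.63584899902344) mean [566.9  42.2]
   sphere [527.6 -79.2  96.6] 10.2
```

```bash
python3 -c "
from h import *
go(545.1,-11.7,150,75)"
```

```text
shift [130.  -61.8 121.8] rot [0.0019 0.0017 0.0001]
```

Careful with the scale: shifts go in shares of 30 cm and turns go in shares of pi/2 rad. That gives: 130 mm / 300 = 0.4333, 121 mm / 300 = 0.4033.

```bash
python3 nudge.py '[[0.1333, -0.0667, 0, 0, 0, 0], [0.2667, -0.1333, 0.0333, 0, 0, 0], [0.3833, -0.1833, 0.1333, 0, 0, 0], [0.4333, -0.2067, 0.2667, 0, 0, 0], [0.4333, -0.2067, 0.4033, 0, 0, 0]]'; python3 nudge.py '[[0, 0, 0, 0, 0, 0], [0, 0, 0, 0, 0, 0], [0, 0, 0, 0, 0, 0]]'
python3 -c "
from h import *
s=manip.read_state();print(s['eef_pos'],s['eef_rot'])
go(545.1,-11.7,118,75)"
```

```text
clock: 13.45
eef_pos: [544.6, -9.8, 150.5]
eef_rot: [3.138, 0.001, 1.311]
wrist_force: [1.1, -0.1, -2.8]
finger_gap: 43.2
finger_force: 50.0
clock: 13.75
eef_pos: [546.1, -12.5, 153.5]
eef_rot: [3.136, 0.001, 1.308]
wrist_force: [-0.4, 0.0, -2.6]
finger_gap: 43.9
finger_force: 50.0
[546.09846113 -12.48449931 153.50129271] [3.13598993e+00 1.00905060e-03 1.30769941e+00]
shift [ 0.5 -1.4 35.5] rot [ 0.0056  0.001  -0.0013]
```

To row units: 35 mm / 300 = 0.1167, 24 mm / 300 = 0.08, 0.005 rad / 1.5708 = 0.0032.

```bash
python3 nudge.py '[[0, -0.0033, 0.04, 0.0032, 0, 0], [0, -0.0047, 0.08, 0.0032, 0, 0], [0, -0.0047, 0.1167, 0.0032, 0, 0], [0, -0.0047, 0.1167, 0.0032, 0, 0], [0, -0.0047, 0.1167, 0.0032, 0, 0]]'; python3 nudge.py '[[0, 0, 0, 0, 0, 0], [0, 0, 0, 0, 0, 0]]'
python3 - <<'E'
from h import *
im,d,K,T=cam("scene","s5"); s=manip.read_state();print(s['eef_pos'],s['eef_rot'])
go(545.1,-11.7,108,75)
im,d,K,T=cam("wrist","w5"); P=cloud(d,K,T).reshape(-1,3)
tx=R.from_euler('xyz',s["eef_rot"]); q=tx.inv().apply(P-s["eef_pos"])
for nm,c in(("pin",(592.8,39.3)),):
    e=P[:,:2]-c; m=(np.hypot(*e.T)<18)&(P[:,2]>85)&(P[:,2]<110); print(nm,m.sum(),cv2.minEnclosingCircle(P[m][:,:2].astype(np.float32)) if m.sum()>8 else 0)
a=s5=load("s5"); u,v=proj([[530,-70,95]],a[2],a[3])[0].astype(int); print(u,v)
cv2.imwrite("pics/c5.png",cv2.resize(a[0][v-60:v+60,u-80:u+80,::-1],(800,600),interpolation=cv2.INTER_CUBIC))
E
```

```text
clock: 14.25
eef_pos: [543.6, -11.7, 115.7]
eef_rot: [-3.138, 0.002, 1.308]
wrist_force: [0.4, 0.0, -3.0]
finger_gap: 43.4
finger_force: 50.0
clock: 14.45
eef_pos: [543.9, -11.7, 116.4]
eef_rot: [-3.139, 0.001, 1.308]
wrist_force: [1.2, 1.1, -2.5]
finger_gap: 43.3
finger_force: 50.0
[543.85876731 -11.67631864 116.34646318] [-3.13939928e+00  1.46637847e-03  1.30836763e+00]
shift [0.3 1.2 8.3] rot [-0.0022  0.0015 -0.0006]
pin 507 ((592.4443359375, 40.70002365112305), 6.9485931396484375)
366 304
```

View pics/c5.png

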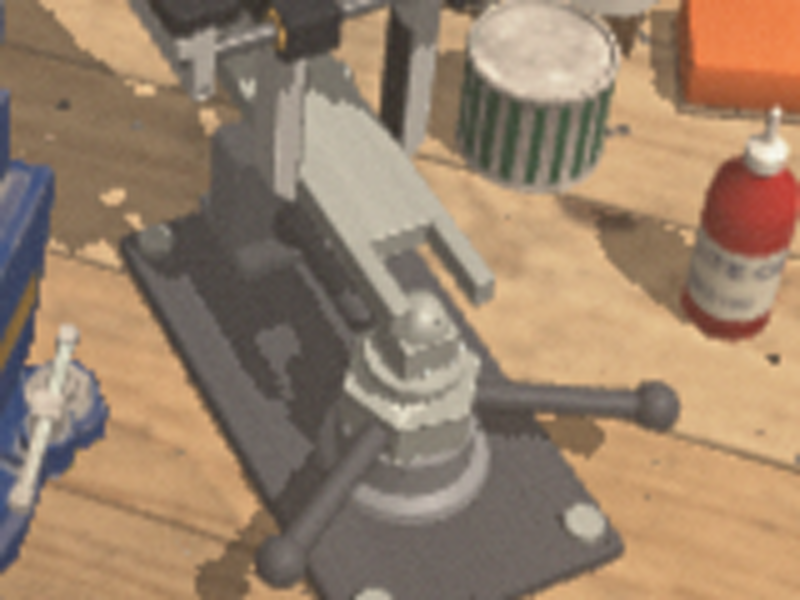

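The crop shows the jaw hanging just above and behind the dome (dome ≈(425,315), prong tips ≈(405,305) and (485,290)). I'll measure the jaw directly.

```bash
python3 - <<'E'
from h import *
cam("top","t5")
for n in("s5","t5"):
    im,d,K,T=load(n); P=cloud(d,K,T).reshape(-1,3)
    S=np.array([527.6,-76.9]); ex=np.array([.2588,.9659]); ey=np.array([.9659,-.2588])
    r=P[:,:2]-S; a=r@ex; b=r@ey
    m=(P[:,2]>118)&(P[:,2]<136)&(a>-40)&(a<42)&(abs(b)<40)
    print(n,m.sum(),"z",np.median(P[m,2]),"tip a",np.percentile(a[m],[0,2]))
    for lo,hi in((-15,-8),(-8,0),(0,8),(8,16),(22,30),(30,38)):
        k=m&(a>lo)&(a<hi); bb=np.sort(b[k]); 
        if len(bb)>3:
            g=np.diff(bb); i=g.argmax(); print(lo,hi,"b",bb[0].round(1),bb[-1].round(1),"gap",bb[i].round(1),bb[i+1].round(1))
    k=m&(abs(b)<8); print("slot bottom a",np.percentile(a[k],[1,5]) if k.any() else 0)
E
```

```text
s5 521 z 127.55087730416494 tip a [-19.75751768 -18.78760482]
-15 -8 b -23.0 20.9 gap -12.9 11.6
-8 0 b -22.2 21.3 gap -14.0 11.9
0 8 b -22.8 20.2 gap -14.2 11.9
8 16 b -22.5 20.5 gap -13.5 -10.1
22 30 b -23.4 21.2 gap 15.8 17.6
30 38 b -22.1 20.4 gap 0.4 2.6
slot bottom a [14.7468112 15.7889867]
t5 25 z 128.3241236842074 tip a [-17.15195573 -15.89247124]
-15 -8 b 18.7 20.0 gap 19.3 20.0
-8 0 b 15.9 20.5 gap 18.9 20.2
0 8 b 14.8 19.2 gap 16.2 17.1
slot bottom a 0
```

To row units: 13 mm / 300 = 0.0433, 1.4 mm / 300 = 0.0047, -0.002 rad / 1.5708 = -0.0013.

```bash
python3 nudge.py '[[0.0033, 0.0047, 0, -0.0013, 0, 0], [0.0033, 0.0047, 0.0167, -0.0013, 0, 0], [0.0033, 0.0047, 0.03, -0.0013, 0, 0], [0.0033, 0.0047, 0.0433, -0.0013, 0, 0]]'; python3 nudge.py '[[0, 0, 0, 0, 0, 0], [0, 0, 0, 0, 0, 0], [0, 0, 0, 0, 0, 0]]'
python3 -c "
from h import *
s=manip.read_state();print(s['eef_pos'],s['eef_rot'],s['wrist_force'])
go(545.3,-10.7,98,75)"
```

```text
clock: 15.0
eef_pos: [545.1, -11.1, 102.4]
eef_rot: [-3.14, 0.002, 1.308]
wrist_force: [0.1, 0.2, -3.4]
finger_gap: 43.5
finger_force: 50.0
clock: 15.3
eef_pos: [545.3, -11.1, 103.1]
eef_rot: [-3.141, 0.002, 1.308]
wrist_force: [0.5, 0.1, -2.4]
finger_gap: 43.6
finger_force: 50.0
[545.31478513 -11.09253007 103.06980678] [-3.14090439e+00  1.57149404e-03  1.30834746e+00] [ 0.45686631  0.12644178 -2.40582263]
shift [ 0.4 -0.1  5.1] rot [-0.0007  0.0016 -0.0007]
```

To row units: 7 mm / 300 = 0.0233, 5 mm / 300 = 0.0167.

```bash
python3 nudge.py '[[0, 0, 0.01, 0, 0, 0], [0, 0, 0.0167, 0, 0, 0], [0, 0, 0.0233, 0, 0, 0]]'; python3 nudge.py '[[0, 0, 0.0067, 0, 0, 0], [0, 0, 0.0133, 0, 0, 0], [0, 0, 0.0133, 0, 0, 0]]';python3 nudge.py '[[0, 0, 0.0067, 0, 0, 0], [0, 0, 0.0133, 0, 0, 0], [0, 0, 0.0133, 0, 0, 0]]'
python3 -c "
from h import *
s=manip.read_state();print(s['eef_pos'],s['eef_rot'],s['wrist_force'])
go(545.3,-10.7,78.5,75)"
```

```text
clock: 15.6
eef_pos: [545.2, -11.1, 95.7]
eef_rot: [-3.141, 0.002, 1.308]
wrist_force: [-0.1, 1.0, -3.3]
finger_gap: 43.8
finger_force: 50.0
clock: 15.9
eef_pos: [545.1, -11.1, 91.6]
eef_rot: [-3.14, 0.002, 1.308]
wrist_force: [0.4, 0.2, -3.4]
finger_gap: 43.6
finger_force: 50.0
clock: 16.2
eef_pos: [545.1, -11.1, 87.7]
eef_rot: [-3.14, 0.002, 1.308]
wrist_force: [0.1, -0.3, -2.4]
finger_gap: 43.2
finger_force: 50.0
[545.08924956 -11.06706032  87.65659581] [-3.14031381e+00  1.68857587e-03  1.30839205e+00] [ 0.05460391 -0.25359551 -2.44042446]
shift [0.4 0.1 9.2] rot [-0.0013  0.0017 -0.0006]
```

No contact force, so the jaw is passing over the head. Lowering onto the collar.

To row units: 8 mm / 300 = 0.0267, 6 mm / 300 = 0.02.

```bash
python3 nudge.py '[[0, 0, 0.0067, 0, 0, 0], [0, 0, 0.0133, 0, 0, 0], [0, 0, 0.02, 0, 0, 0], [0, 0, 0.0267, 0, 0, 0]]';python3 nudge.py '[[0, 0, 0.0033, 0, 0, 0], [0, 0, 0.0033, 0, 0, 0]]'
```

```text
clock: 16.6
eef_pos: [545.2, -11.1, 79.8]
eef_rot: [-3.141, 0.002, 1.308]
wrist_force: [-0.1, -0.6, -2.7]
finger_gap: 43.3
finger_force: 50.0
clock: 16.8
eef_pos: [545.1, -11.1, 78.8]
eef_rot: [-3.14, 0.002, 1.308]
wrist_force: [0.5, -0.5, -2.6]
finger_gap: 43.4
finger_force: 50.0
```

To row units: 1.5 mm / 300 = 0.005, 1 mm / 300 = 0.0033.

```bash
python3 nudge.py '[[0, 0, 0.0033, 0, 0, 0], [0, 0, 0.005, 0, 0, 0], [0, 0, 0.005, 0, 0, 0]]'; python3 nudge.py '[[0, 0, 0, 0, 0, 0], [0, 0, 0, 0, 0, 0], [0, 0, 0, 0, 0, 0]]' 70;python3 nudge.py '[[0, 0, -0.05, 0, 0, 0], [0, 0, -0.15, 0, 0, 0], [0, 0, -0.2833, 0, 0, 0], [0, 0, -0.4333, 0, 0, 0], [0, 0, -0.5333, 0, 0, 0]]'; python3 nudge.py '[[-0.1333, 0.1333, 0, 0, 0, 0], [-0.2667, 0.2667, 0, 0, 0, 0], [-0.4, 0.3667, 0, 0, 0, 0], [-0.5333, 0.4667, 0, 0, 0, 0]]'
python3 - <<'E'
from h import *
im,d,K,T=cam("wrist","w6"); s=manip.read_state();print(s['eef_pos'],s['eef_rot'],s['clock'])
P=cloud(d,K,T).reshape(-1,3)
S=np.array([527.6,-76.9]); ex=np.array([.2588,.9659]); ey=np.array([.9659,-.2588])
a=(P[:,:2]-S)@ex; b=(P[:,:2]-S)@ey; m=(P[:,2]>86)&(P[:,2]<94)&(a>-40)&(a<170)&(abs(b)<40)
k=m&(a>30)&(a<150); A=np.c_[a[k],b[k],np.ones(k.sum())]; print(m.sum(),"plane",np.linalg.lstsq(A,P[k,2],rcond=None)[0],"a",np.percentile(a[m],[0.2,99.8]))
for lo,hi in((20,35),(40,60),(80,100),(105,125)):
    kk=m&(a>lo)&(a<hi); print(lo,np.percentile(b[kk],[.5,99.5])) if kk.sum()>5 else 0
cam("top","t6");cam("scene","s6")
E
```

```text
clock: 17.1
eef_pos: [545.3, -11.1, 78.2]
eef_rot: [-3.141, 0.002, 1.308]
wrist_force: [-4.3, -0.3, 6.0]
finger_gap: 43.6
finger_force: 50.0
clock: 17.4
eef_pos: [545.3, -11.1, 77.5]
eef_rot: [-3.141, 0.002, 1.308]
wrist_force: [0.1, 0.2, 0.4]
finger_gap: 64.0
finger_force: 0.0
clock: 17.9
eef_pos: [545.8, -10.9, 240.7]
eef_rot: [3.139, 0.001, 1.308]
wrist_force: [0.9, -0.1, 0.2]
finger_gap: 70.2
finger_force: 0.0
clock: 18.3
eef_pos: [634.8, -191.4, 237.5]
eef_rot: [-3.141, 0.002, 1.309]
wrist_force: [-0.1, 0.4, -0.5]
finger_gap: 70.0
finger_force: 0.0
[ 635.47076018 -197.92697625  235.89210053] [-3.13976182e+00  2.83295565e-03  1.30423898e+00] 18.35
7054 plane [-7.98361744e-04 -4.42086015e-03  8.94475459e+01] a [-15.06886852 116.71640179]
20 [-21.89073421  21.83001124]
40 [-21.81277654  21.96686285]
80 [-21.66190072  22.03278308]
105 [-21.6330027   22.15269463]
```

View pics/w6.png

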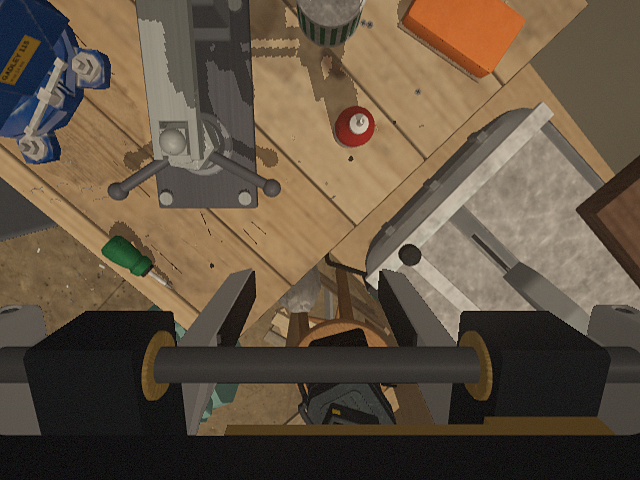

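The key is seated: dome at (175,142) in the jaw, top face flat at z≈89.5. Spoke_0's ball is at (272,187). Next comes the nut.

```bash
cat >> h.py <<'E'
S=np.array([527.6,-76.9])
def phase(n):
    im,d,K,T=load(n); P=cloud(d,K,T).reshape(-1,3); r=P[:,:2]-S; rr=np.hypot(*r.T)
    m=(rr>45)&(rr<105)&(P[:,2]>45)&(P[:,2]<66); an=np.arctan2(r[m,1],r[m,0]); z=np.exp(3j*an).mean()
    print(n,m.sum(),"spoke phase mod120",np.degrees(np.angle(z))/3,abs(z))
def fin(phi,off,z,rad=76):
    p=np.radians(phi); c=S+rad*np.array([np.cos(p),np.sin(p)])+off*np.array([-np.sin(p),np.cos(p)]); s=manip.read_state()
    print("at",s["eef_pos"].round(1),s["wrist_force"].round(1),"target",c.round(1)); go(*c,z,phi+90)
E
python3 - <<'E'
from h import *
for n in("w6","t6","s6"): phase(n)
fin(-44,30,140); print(manip.read_state()['joints'].round(2))
E
```

```text
w6 1463 spoke phase mod120 -43.2218963340169 0.9869204623037824
t6 378 spoke phase mod120 -44.12062580786113 0.9873470792466748
s6 428 spoke phase mod120 -43.99305280481602 0.9781170764673791
at [ 634.2 -192.1  236. ] [-0.6  0.7 -0.6] target [ 603.1 -108.1]
shift [ 73.  -51.8  96. ] rot [-0.0022  0.0022  0.5024]
[-0.35  0.54  1.11 -0.    1.49 -0.08]
```

To row units: 96 mm / 300 = 0.32, 73 mm / 300 = 0.2433, 0.5 rad / 1.5708 = 0.3183.

```bash
python3 nudge.py '[[0.06, -0.0433, 0.08, 0, 0, 0.0764], [0.12, -0.0867, 0.16, 0, 0, 0.1528], [0.18, -0.13, 0.24, 0, 0, 0.2292], [0.2433, -0.1733, 0.32, 0, 0, 0.3183], [0.2433, -0.1733, 0.32, 0, 0, 0.3183]]' 0 20; python3 nudge.py '[[0, 0, 0, 0, 0, 0], [0, 0, 0, 0, 0, 0], [0, 0, 0, 0, 0, 0]]'
python3 - <<'E'
from h import *
im,d,K,T=load("t6"); P=cloud(d,K,T).reshape(-1,3); c=im.reshape(-1,3).astype(int)
m=(P[:,2]>60)&(P[:,2]<140)&(P[:,0]>620)&(abs(P[:,1]+90)<90)&(P[:,0]<760); print("bottle",P[m].min(0),P[m].max(0),P[m].mean(0))
fin(-44,30,41)
E
```

```text
clock: 18.95
eef_pos: [600.7, -102.3, 138.9]
eef_rot: [-3.137, 0.004, 0.807]
wrist_force: [0.1, -0.0, -0.2]
finger_gap: 33.5
finger_force: 0.0
clock: 19.25
eef_pos: [603.3, -106.4, 142.6]
eef_rot: [3.14, 0.001, 0.809]
wrist_force: [0.2, -0.1, 0.2]
finger_gap: 9.7
finger_force: 0.0
bottle [ 676.89837982 -123.50372649   60.00235585] [ 7.31027870e+02 -7.45876975e-02  1.26167111e+02] [692.91826124 -86.7572474   82.05770902]
at [ 603.3 -106.4  142.6] [ 0.2 -0.1  0.2] target [ 603.1 -108.1]
shift [ -1.3   0.8 101.6] rot [0.0016 0.0009 0.0066]
```

To row units: 100 mm / 300 = 0.3333, 95 mm / 300 = 0.3167.

```bash
python3 nudge.py '[[-0.0033, 0.0033, 0.0833, 0, 0, 0], [-0.0033, 0.0033, 0.1667, 0, 0, 0], [-0.0033, 0.0033, 0.25, 0, 0, 0], [-0.0033, 0.0033, 0.3167, 0, 0, 0], [-0.0033, 0.0033, 0.3333, 0, 0, 0]]'; python3 nudge.py '[[0, 0, 0, 0, 0, 0], [0, 0, 0, 0, 0, 0], [0, 0, 0, 0, 0, 0]]'
python3 - <<'E'
from h import *
fin(-44,14,41); fin(-60,14,41);fin(-80,14,41)
E
```

```text
clock: 19.75
eef_pos: [602.0, -107.7, 39.8]
eef_rot: [-3.139, 0.003, 0.809]
wrist_force: [-0.4, 0.7, -0.1]
finger_gap: 0.3
finger_force: 0.0
clock: 20.05
eef_pos: [603.3, -107.6, 42.9]
eef_rot: [3.14, 0.001, 0.808]
wrist_force: [-1.0, -0.2, -0.5]
finger_gap: 0.2
finger_force: 0.0
at [ 603.3 -107.6   42.9] [-1.  -0.2 -0.5] target [ 592.  -119.6]
shift [-16.5   0.1   1.9] rot [0.0018 0.0008 0.0056]
at [ 603.3 -107.6   42.9] [-1.  -0.2 -0.5] target [ 577.7 -135.7]
shift [-38.    0.9   1.9] rot [0.0019 0.0006 0.2849]
at [ 603.3 -107.6   42.9] [-1.  -0.2 -0.5] target [ 554.6 -149.3]
shift [-63.8  -6.5   1.9] rot [2.000e-03 2.000e-04 6.339e-01]
```

To row units: -38 mm / 300 = -0.1267, -31 mm / 300 = -0.1033, 0.28 rad / 1.5708 = 0.1783.

```bash
python3 nudge.py '[[-0.0333, 0, 0.0033, 0, 0, 0], [-0.0567, 0, 0.0033, 0, 0, 0.0318], [-0.08, 0.0033, 0.0033, 0, 0, 0.0764], [-0.1033, 0.0033, 0.0033, 0, 0, 0.1273], [-0.1267, 0.0033, 0.0033, 0, 0, 0.1783]]'; python3 nudge.py '[[0, 0, 0, 0, 0, 0], [0, 0, 0, 0, 0, 0]]'
python3 - <<'E'
from h import *
fin(-60,14,42);fin(-72,14,42);fin(-84,14,42)
cam("top","t7");cam("scene","s7");phase("t7");phase("s7")
E
```

```text
clock: 20.55
eef_pos: [576.8, -135.8, 41.0]
eef_rot: [3.141, 0.001, 0.525]
wrist_force: [1.5, 2.9, -0.8]
finger_gap: 0.7
finger_force: 1.5
clock: 20.75
eef_pos: [577.1, -135.9, 41.0]
eef_rot: [3.141, 0.002, 0.531]
wrist_force: [0.2, -0.6, 0.6]
finger_gap: 0.4
finger_force: 0.0
at [ 577.1 -135.9   41. ] [ 0.2 -0.6  0.6] target [ 577.7 -135.7]
shift [ 0.6  0.2 -1. ] rot [0.001  0.0016 0.0069]
at [ 577.1 -135.9   41. ] [ 0.2 -0.6  0.6] target [ 564.4 -144.9]
shift [-15.5   1.3  -1. ] rot [0.0012 0.0014 0.2164]
at [ 577.1 -135.9   41. ] [ 0.2 -0.6  0.6] target [ 549.5 -151. ]
shift [-31.5  -0.9  -1. ] rot [0.0013 0.0013 0.4258]
t7 221 spoke phase mod120 57.40182786493066 0.987104694834903
s7 499 spoke phase mod120 58.492775796360014 0.9766584479616328
```

To row units: -31 mm / 300 = -0.1033, -23 mm / 300 = -0.0767, 0.42 rad / 1.5708 = 0.2674.

```bash
python3 nudge.py '[[-0.0233, 0.0033, -0.0033, 0, 0, 0.0637], [-0.05, 0.0033, -0.0033, 0, 0, 0.1337], [-0.0767, 0, -0.0033, 0, 0, 0.1974], [-0.1033, -0.0033, -0.0033, 0, 0, 0.2674]]'
python3 - <<'E'
from h import *
fin(-84,14,42);fin(-96,14,42);fin(-108,14,42)
E
```

```text
clock: 21.25
eef_pos: [550.1, -150.3, 41.7]
eef_rot: [3.14, 0.0, 0.106]
wrist_force: [2.9, 2.0, -2.1]
finger_gap: 0.7
finger_force: 1.5
at [ 550.1 -150.3   41.7] [ 2.9  2.  -2.1] target [ 549.5 -151. ]
shift [-0.7  0.6 -0.3] rot [0.0014 0.0004 0.0011]
at [ 550.1 -150.3   41.7] [ 2.9  2.  -2.1] target [ 533.6 -153.9]
shift [-16.8   1.9  -0.3] rot [1.500e-03 2.000e-04 2.105e-01]
at [ 550.1 -150.3   41.7] [ 2.9  2.  -2.1] target [ 517.4 -153.5]
shift [-32.8  -0.3  -0.3] rot [1.5e-03 1.0e-04 4.2e-01]
```

To row units: -33 mm / 300 = -0.11, -25 mm / 300 = -0.0833, 0.42 rad / 1.5708 = 0.2674.

```bash
python3 nudge.py '[[-0.0267, 0.0033, 0, 0, 0, 0.0637], [-0.0567, 0.0067, 0, 0, 0, 0.1337], [-0.0833, 0.0033, 0, 0, 0, 0.1974], [-0.11, 0, 0, 0, 0, 0.2674]]'
python3 - <<'E'
from h import *
fin(-108,14,42);fin(-116,14,42);fin(-122,14,42); print(manip.read_state()['joints'].round(2))
cam("top","t8");cam("scene","s8");phase("t8");phase("s8")
E
```

```text
clock: 21.65
eef_pos: [517.3, -153.9, 41.8]
eef_rot: [3.14, -0.001, -0.314]
wrist_force: [4.4, 0.1, -2.1]
finger_gap: 0.4
finger_force: 1.7
at [ 517.3 -153.9   41.8] [ 4.4  0.1 -2.1] target [ 517.4 -153.5]
shift [-0.  -0.4 -0.2] rot [ 0.0015 -0.0005 -0.0001]
at [ 517.3 -153.9   41.8] [ 4.4  0.1 -2.1] target [ 506.9 -151.3]
shift [-10.7   0.8  -0.2] rot [ 0.0015 -0.0006  0.1395]
at [ 517.3 -153.9   41.8] [ 4.4  0.1 -2.1] target [ 499.2 -148.8]
shift [-18.8   0.8  -0.2] rot [ 0.0015 -0.0007  0.2442]
[-0.36  0.47  1.7  -0.    0.97  1.53]
t8 467 spoke phase mod120 11.173387378507535 0.9860411066767336
s8 490 spoke phase mod120 12.408131145272788 0.9768259921336203
```

To row units: -15 mm / 300 = -0.05, -11 mm / 300 = -0.0367, 0.2 rad / 1.5708 = 0.1273.

```bash
python3 nudge.py '[[-0.0167, 0, 0, 0, 0, 0.0446], [-0.0367, 0.0033, 0, 0, 0, 0.0891], [-0.05, 0.0033, 0, 0, 0, 0.1273]]'; python3 nudge.py '[[-0.0067, 0, 0, 0, 0, 0.0191], [-0.0133, 0, 0, 0, 0, 0.0318]]'
python3 - <<'E'
from h import *
fin(-122,14,42); fin(-125,14,42); print(manip.read_state()['moment'].round(2))
E
```

```text
clock: 22.05
eef_pos: [503.0, -150.3, 41.9]
eef_rot: [3.14, -0.001, -0.51]
wrist_force: [2.8, -2.2, -1.4]
finger_gap: 0.6
finger_force: 1.5
clock: 22.25
eef_pos: [499.5, -148.6, 42.0]
eef_rot: [3.139, -0.001, -0.559]
wrist_force: [2.1, -3.6, 0.3]
finger_gap: 0.2
finger_force: 1.6
at [ 499.5 -148.6   42. ] [ 2.1 -3.6  0.3] target [ 499.2 -148.8]
shift [-0.2  0.3 -0. ] rot [ 0.0021 -0.0008 -0.0002]
at [ 499.5 -148.6   42. ] [ 2.1 -3.6  0.3] target [ 495.5 -147.2]
shift [-4.2  0.9 -0. ] rot [ 0.0021 -0.0009  0.0521]
[-0.75 -0.07  0.01]
```

To row units: -3 mm / 300 = -0.01, -2 mm / 300 = -0.0067, 0.04 rad / 1.5708 = 0.0255.

```bash
python3 nudge.py '[[-0.0067, 0.001, 0, 0, 0, 0.0127], [-0.01, 0.0017, 0, 0, 0, 0.0255]]'; python3 nudge.py '[[-0.0033, 0, 0, 0, 0, 0], [-0.0033, 0, 0, 0, 0, 0]]';  python3 nudge.py '[[-0.0033, 0, 0, 0, 0, 0], [-0.0033, 0, 0, 0, 0, 0]]'
```

```text
clock: 22.45
eef_pos: [496.3, -147.2, 41.8]
eef_rot: [3.14, -0.0, -0.601]
wrist_force: [1.3, -4.7, 0.6]
finger_gap: 0.3
finger_force: 1.6
clock: 22.65
eef_pos: [495.4, -146.5, 41.8]
eef_rot: [3.14, 0.0, -0.601]
wrist_force: [0.9, -4.3, 0.7]
finger_gap: 0.2
finger_force: 1.4
clock: 22.85
eef_pos: [494.5, -145.9, 41.7]
eef_rot: [3.14, 0.0, -0.601]
wrist_force: [1.2, -2.6, 0.6]
finger_gap: 0.7
finger_force: 1.5
```

To row units: -1 mm / 300 = -0.0033, 0.01 rad / 1.5708 = 0.0064.

```bash
for i in 1; do python3 nudge.py '[[-0.0033, 0, 0, 0, 0, 0.0064], [-0.0033, 0, 0, 0, 0, 0.0064]]'; python3 nudge.py '[[-0.0033, 0, 0, 0, 0, 0.0064], [-0.0033, 0, 0, 0, 0, 0.0064]]';  python3 nudge.py '[[-0.0033, 0, 0, 0, 0, 0], [-0.0033, 0, 0, 0, 0, 0]]'; done | grep -E 'pos|force:'
python3 - <<'E'
from h import *
fin(-125,14,42)
cam("top","t9");cam("scene","s9");phase("t9");phase("s9")
E
```

```text
eef_pos: [493.6, -145.3, 41.7]
wrist_force: [1.2, -3.7, 1.6]
finger_force: 1.5
eef_pos: [492.8, -144.7, 41.7]
wrist_force: [1.7, -4.0, 0.5]
finger_force: 1.5
eef_pos: [492.0, -144.2, 41.7]
wrist_force: [0.6, -4.1, 0.8]
finger_force: 1.5
at [ 492.  -144.2   41.7] [ 0.6 -4.1  0.8] target [ 495.5 -147.2]
shift [ 4.6  0.4 -0.3] rot [ 0.0018  0.0004 -0.0107]
t9 479 spoke phase mod120 -9.640582604245152 0.9846832480887372
s9 354 spoke phase mod120 -9.07282591021652 0.9834131433232496
```

To row units: -2 mm / 300 = -0.0067, -1 mm / 300 = -0.0033, 0.02 rad / 1.5708 = 0.0127.

```bash
(python3 nudge.py '[[-0.0033, 0, 0, 0, 0, 0.0064], [-0.0067, 0, 0, 0, 0, 0.0127]]'; python3 nudge.py '[[-0.0033, 0, 0, 0, 0, 0.0064], [-0.0067, 0, 0, 0, 0, 0.0127]]';  python3 nudge.py '[[-0.0033, 0, 0, 0, 0, 0], [-0.0033, 0, 0, 0, 0, 0]]') | grep -E 'pos|force:'
python3 - <<'E'
from h import *
fin(-129,14,42)
im,d,K,T=cam("top","t10");phase("t10"); a=cam("scene","s10"); phase("s10")
S=np.array([527.6,-76.9]); ex=np.array([.2588,.9659]); ey=np.array([.9659,-.2588])
P=cloud(a[1],a[2],a[3]).reshape(-1,3); A=(P[:,:2]-S)@ex; b=(P[:,:2]-S)@ey; m=(P[:,2]>86)&(P[:,2]<94)&(A>-40)&(A<165)&(abs(b)<45)
for lo in range(0,160,20):
    k=m&(A>lo)&(A<lo+20)
    if k.sum()>9: print(lo,np.percentile(b[k],[1,99]).round(1))
print("a",np.percentile(A[m],[.5,99.5]))
u,v=proj([[530,-60,80]],a[2],a[3])[0].astype(int)
c=np.hstack([cv2.resize(a[0][v-75:v+75,u-75:u+75],(400,400),interpolation=2),cv2.resize(im[190:320,320:450],(400,400),interpolation=2)])
cv2.imwrite("pics/c10.png",c[:,:,::-1])
E
```

```text
eef_pos: [490.4, -143.1, 41.7]
wrist_force: [1.3, -4.0, 0.5]
finger_force: 1.7
eef_pos: [488.7, -141.8, 41.7]
wrist_force: [0.4, -4.5, 0.2]
finger_force: 1.9
eef_pos: [488.2, -141.4, 41.8]
wrist_force: [1.6, -5.3, 0.6]
finger_force: 2.4
at [ 488.2 -141.4   41.8] [ 1.6 -5.3  0.6] target [ 490.7 -144.8]
shift [ 4.   1.2 -0.2] rot [ 0.0018 -0.0005  0.0188]
t10 477 spoke phase mod120 -13.288332355937358 0.9859677228475884
s10 346 spoke phase mod120 -13.580589130282263 0.9822282061109114
0 [-21.1  -2. ]
20 [-20.5   5.2]
40 [-19.4   5.3]
60 [-19.1   9.2]
80 [-18.2  -5.8]
100 [-18.9  -7.4]
a [ -6.36203343 104.92579493]
```

View pics/c10.png

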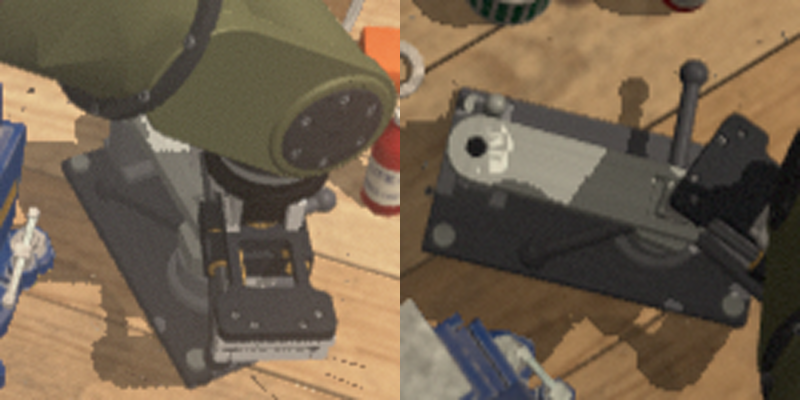

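The key lies on the screw with its tail against the pin (pin ≈(495,100) in the right half), and the force is starting to rise. Applying the final push.

To row units: -1 mm / 300 = -0.0033.

```bash
(python3 nudge.py '[[-0.0033, 0, 0, 0, 0, 0], [-0.0033, 0, 0, 0, 0, 0]]'; python3 nudge.py '[[-0.0033, 0, 0, 0, 0, 0], [-0.0033, 0, 0, 0, 0, 0]]';  python3 nudge.py '[[-0.0033, 0, 0, 0, 0, 0], [-0.0033, 0, 0, 0, 0, 0]]') | grep -E 'pos|force:'
```

```text
eef_pos: [487.7, -140.9, 41.9]
wrist_force: [2.9, -6.1, -0.3]
finger_force: 3.3
eef_pos: [487.1, -140.4, 42.0]
wrist_force: [5.1, -7.3, -1.6]
finger_force: 4.2
eef_pos: [486.6, -140.0, 42.1]
wrist_force: [5.4, -8.5, -2.3]
finger_force: 5.1
```

To row units: -1 mm / 300 = -0.0033.

```bash
python3 nudge.py '[[-0.0033, 0, 0, 0, 0, 0], [-0.0033, 0, 0, 0, 0, 0], [-0.0033, 0, 0, 0, 0, 0]]' | grep -E 'pos|force:|gap'
python3 - <<'E'
from h import *
cam("top","t11");phase("t11"); cam("scene","s11"); phase("s11")
E
python3 nudge.py '[[-0.0033, 0, 0, 0, 0, 0], [-0.0033, 0, 0, 0, 0, 0], [-0.0033, 0, 0, 0, 0, 0]]' | grep -E 'pos|force:|gap'
```

```text
eef_pos: [486.1, -139.6, 42.1]
wrist_force: [7.8, -10.2, -3.6]
finger_gap: 0.6
finger_force: 6.0
t11 465 spoke phase mod120 -14.852582149167395 0.9856672229961582
s11 341 spoke phase mod120 -15.268814318390353 0.9827925607787213
eef_pos: [485.6, -139.1, 42.3]
wrist_force: [9.7, -10.3, -3.5]
finger_gap: 0.7
finger_force: 7.0
```

The nut is jammed, with about 14 N horizontally. Backing off and lifting clear.

To row units: -60 mm / 300 = -0.2, -20 mm / 300 = -0.0667.

```bash
python3 nudge.py '[[0.0133, 0, 0, 0, 0, 0], [0.0333, 0, 0, 0, 0, 0], [0.06, 0, 0, 0, 0, 0], [0.0667, 0, -0.0667, 0, 0, 0], [0.0667, 0, -0.2, 0, 0, 0]]'|grep force; python3 nudge.py '[[0, 0, -0.15, 0, 0, 0], [0, 0, -0.3, 0, 0, 0], [0.0333, 0.1333, -0.4333, 0, 0, 0], [0.0667, 0.2667, -0.4333, 0, 0, 0], [0.0667, 0.4, -0.4333, 0, 0, 0]]'|grep -E 'pos|force'
python3 nudge.py '[[0, 0, 0, 0, 0, 0], [0, 0, 0, 0, 0, 0], [0, 0, 0, 0, 0, 0], [0, 0, 0, 0, 0, 0]]'|grep -E 'pos|force'
python3 - <<'E'
from h import *
im,d,K,T=cam("top","t12"); a=cam("scene","s12"); phase("t12"); phase("s12")
ex=np.array([.2588,.9659]); ey=np.array([.9659,-.2588])
for n in("t12","s12"):
    _,dd,KK,TT=load(n); P=cloud(dd,KK,TT).reshape(-1,3); A=(P[:,:2]-S)@ex; b=(P[:,:2]-S)@ey; m=(P[:,2]>86)&(P[:,2]<94)&(A>-30)&(A<165)&(abs(b)<45); m2=m&(A>25)&(A<105)
    print(n,m.sum(),"a",np.percentile(A[m],[.3,99.7]),"plane",np.linalg.lstsq(np.c_[A[m2],b[m2],np.ones(m2.sum())],P[m2,2],rcond=None)[0])
    for lo in(20,45,70,95):
        k=m&(A>lo)&(A<lo+15); print(lo,np.percentile(b[k],[1,99]).round(1)) if k.sum()>9 else 0
u,v=proj([[540,-30,80]],a[2],a[3])[0].astype(int)
c=np.hstack([cv2.resize(a[0][v-75:v+75,u-75:u+75],(400,400),interpolation=2),cv2.resize(im[190:320,320:450],(400,400),interpolation=2)])
cv2.imwrite("pics/c12.png",c[:,:,::-1])
E
```

```text
wrist_force: [1.3, -0.2, 0.4]
finger_force: 0.0
eef_pos: [442.1, -258.9, 233.3]
wrist_force: [-0.0, -0.7, -0.4]
finger_force: 0.0
eef_pos: [442.8, -256.3, 231.8]
wrist_force: [0.1, -0.3, -0.4]
finger_force: 0.0
t12 578 spoke phase mod120 -13.530090288094163 0.9866495970479818
s12 556 spoke phase mod120 -13.468587705926076 0.9813015893053134
t12 1620 a [-15.49650935 151.78840196] plane [-4.97493453e-03 -2.07690578e-03  9.01796014e+01]
20 [-20.4  22.1]
45 [-20.1  22.9]
70 [-19.5  23.6]
95 [-18.5  24.8]
s12 1230 a [-18.3783513  149.73449168] plane [-2.67566585e-04 -6.53877077e-04  8.98123591e+01]
20 [-20.2  23.5]
45 [-19.6  23.1]
70 [-18.7  24.8]
95 [-17.9  25.4]
```

View pics/c12.png

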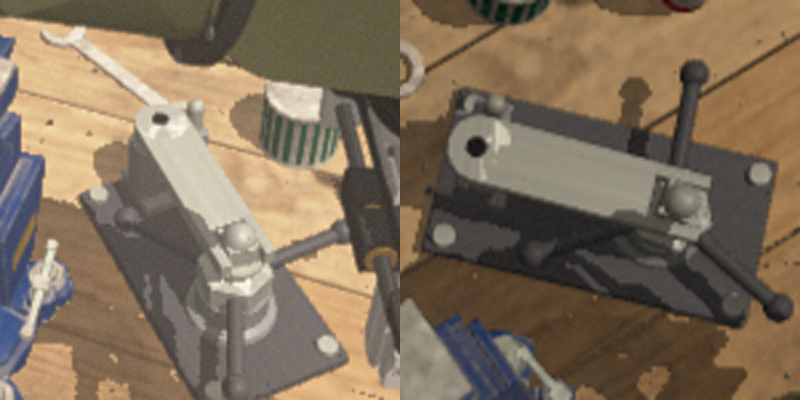

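The key lies flat in place with its jaw on the head, and the nut is jammed. Nothing touches the robot.

```bash
python3 -c "
from cell import manip
print(manip.read_state()['clock'],manip.sign_off())"
```

```text
the job is handed in; nothing more can be done
27.05 None
```

The key is seated flat on the screw, its tail against the pin. The jam nut was pushed tight at its stop (about 14 N), and the job was handed in at 27 s; no verdict was shown.

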